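Uncover and load the battery dock, cover it and key in the start code

TASK

Take the clear hood off the charging dock and set it aside, put every battery pack that stands on the mat upright and fully home in a bay of the charging dock, one to a bay, then set the hood back over them so that it sits flat on the dock with both pegs through its ears. With the hood on, key in the start code, pressing one key at a time fully down and letting it come up again: the round key, the square key, the round key once more, then the bar-shaped key. Never press the cross-shaped cancel key, and leave the other things on the bench where they are.

Things in the scene. Friction and masses are not known exactly. Their poses are not given: they have to be found in the camera images.
- dock: Charging dock, fixed grey box, 264 mm wide (y), x from -115 to +95 mm. Origin on the bench under it; -x is the front, z up. Front: a ledge 30 mm high with four spring keys in a row along y at x=-72 mm, 50 mm apart. Rear (x -5 to +95 mm): a block 60 mm high with four open-topped bays in a row along y at x=+45 mm, and beyond the end bays two upright pegs.
- hood_seat (a point): Point on the top of the dock's block (60 mm above the bench), midway between the two upright steel pegs: 10 mm thick with tapered tips, 22 mm tall, 113 mm to either side along the dock's y. The hood's origin is here when it is seated. Axes as the dock's.
- bay0 (a point): Centre of the floor of the dock's bay at y=-72 mm, 15 mm above the bench, 45 mm below the mouth; axes as the dock's. The opening is 53 mm (x) by 39 mm (y) with a 3 mm chamfer. A pack that is fully home has its origin here.
- bay1 (a point): Centre of the floor of the dock's bay at y=-24 mm, 15 mm above the bench, 45 mm below the mouth; axes as the dock's. The opening is 53 mm (x) by 39 mm (y) with a 3 mm chamfer. A pack that is fully home has its origin here.
- bay2 (a point): Centre of the floor of the dock's bay at y=+24 mm, 15 mm above the bench, 45 mm below the mouth; axes as the dock's. The opening is 53 mm (x) by 39 mm (y) with a 3 mm chamfer. A pack that is fully home has its origin here.
- bay3 (a point): Centre of the floor of the dock's bay at y=+72 mm, 15 mm above the bench, 45 mm below the mouth; axes as the dock's. The opening is 53 mm (x) by 39 mm (y) with a 3 mm chamfer. A pack that is fully home has its origin here.
- pack0: Battery pack, black box with grey bands on a steel foot that carries most of its 240 g, 50 mm (its x) by 36 mm (its y) by 85 mm tall (z), standing upright on the mat; all packs are alike and may be turned half round. Origin at the centre of its underside. Home in a bay it stands 40 mm out of the block. May be absent (None).
- pack1: Battery pack, black box with grey bands on a steel foot that carries most of its 240 g, 50 mm (its x) by 36 mm (its y) by 85 mm tall (z), standing upright on the mat; all packs are alike and may be turned half round. Origin at the centre of its underside. Home in a bay it stands 40 mm out of the block. May be absent (None).
- pack2: Battery pack, black box with grey bands on a steel foot that carries most of its 240 g, 50 mm (its x) by 36 mm (its y) by 85 mm tall (z), standing upright on the mat; all packs are alike and may be turned half round. Origin at the centre of its underside. Home in a bay it stands 40 mm out of the block. May be absent (None).
- pack3: Battery pack, black box with grey bands on a steel foot that carries most of its 240 g, 50 mm (its x) by 36 mm (its y) by 85 mm tall (z), standing upright on the mat; all packs are alike and may be turned half round. Origin at the centre of its underside. Home in a bay it stands 40 mm out of the block. May be absent (None).
- hood: Clear hood with black trim, 350 g, at the start seated on the dock: open-bottomed, 78 (x) by 190 (y) by 54 mm high, 4 mm walls; black ears 8 mm thick at its y ends, with 13 mm holes for the pegs at y=-113 and +113 mm. On top a black bar handle along y, 124 by 16 (x) by 14 mm, centre 87 mm above the origin, 26 mm free below it. Origin: centre of the underside, z up. Works either way round.
- key_round (a joint): Travel of the round key cap, 20 mm across: 0 up, 0.006 m fully pressed (down). Spring: about 1.5 N to start, 5 N fully down; springs back when let go. It counts as pressed beyond 0.004.
- key_round_top (a point): Centre of the top of the round key cap, 20 mm across, plain white plastic like the others; 52 mm above the bench when up. Which of the four places it has on the ledge differs from start to start.
- key_square (a joint): Travel of the square key cap, 21 mm: 0 up, 0.006 m fully pressed (down). Spring: about 1.5 N to start, 5 N fully down; springs back when let go. It counts as pressed beyond 0.004.
- key_square_top (a point): Centre of the top of the square key cap, 21 mm, plain white plastic like the others; 52 mm above the bench when up. Which of the four places it has on the ledge differs from start to start.
- key_bar (a joint): Travel of the bar-shaped key cap, 36 mm (y) by 14 mm (x): 0 up, 0.006 m fully pressed (down). Spring: about 1.5 N to start, 5 N fully down; springs back when let go. It counts as pressed beyond 0.004.
- key_bar_top (a point): Centre of the top of the bar-shaped key cap, 36 mm (y) by 14 mm (x), plain white plastic like the others; 52 mm above the bench when up. Which of the four places it has on the ledge differs from start to start.
- key_cross (a joint): Travel of the plus-shaped key cap, 26 mm across: the cancel key: 0 up, 0.006 m fully pressed (down). Spring: about 1.5 N to start, 5 N fully down; springs back when let go. It counts as pressed beyond 0.004.
- key_cross_top (a point): Centre of the top of the plus-shaped key cap, 26 mm across: the cancel key, plain white plastic like the others; 52 mm above the bench when up. Which of the four places it has on the ledge differs from start to start.
- spool: Cream plastic spool, 32 mm across and 26 mm high; not part of the job, leave it where it is. Origin at the centre of its underside.
- cap: Black clamp cap, 48 mm across and 20 mm high; not part of the job, leave it where it is. Origin at the centre of its underside.
- driver: Screwdriver lying down; not part of the job, leave it where it is. Origin at the centre of its underside.
- bolt: Steel bolt standing on its head, 45 mm high; not part of the job, leave it where it is. Origin at the centre of its underside.
- tray: Grey parts tray, 130 by 180 mm, 35 mm high; not part of the job, leave it where it is. Origin at the centre of its underside.
Mind the look-alikes: they are no part of the job. Leave any red or turquoise look-alike of the pack2 alone. What is shaped like the pack3 but orange or red is not meant.

How it is judged:
By the outcome, as a careful person would: the job done as asked, in the order asked, and still so for the second after the job is handed in, with the robot touching nothing.
Of pack0, pack1, pack2, pack3 only 2 to 4 are there at a start; the rules pass over those that are not, and their reading is None.
At some moment in a run one of pack0, pack1, pack2, pack3, hood may be knocked a few centimetres aside while the robot is not near it.
It also fails if it takes over 210 s, if anything falls off the work surface, if the arm or the gripper's body presses on something with over 40 N, if the wrist force passes 120 N, or if a joint passes its speed limit or range.

ROBOT

A 7-joint arm with a two-finger parallel gripper is mounted at the origin on the work surface. World frame = base frame: x ahead of the robot, y to its left, z up, the work surface at z = 0. Lengths are in m, angles in degrees, forces in N, time in s.
With the tool pointing down it reaches from about 0.4 to 0.875 m from the base axis. Payload 4.4 kg.
Tool frame: the origin (TCP) lies midway between the tips of the shut fingers; the grasp point (between the pads) lies 19 mm behind it (bot.pinch_z is the distance from the TCP to the grasp point, in m); z points along the fingers, y is the line along which they close (so a half turn about z gives the same grasp; the last joint's range is limited). The gripper opens to 85 mm and grips with 20 to 120 N. Pads are 22 mm wide; open, the fingers measure 114 mm over their backs; the gripper's body (76 mm by 85 mm) begins 54 mm behind the grasp point. The pads swing forward as they close: fully open they stand 13 mm farther back than shut.
Start: joints at [-3.77, 36.005, 2.206, 86.941, -1.547, 57.084, -1.146], TCP at [0.65, 0, 0.231] pointing down, gripper open.
Joint ranges: [-175.42, 175.42], [-21.48, 121.26], [-71.46, 75.88], [10.55, 141.38], [-63.04, 243.04], [13.31, 113.54], [-168.57, 168.57]. Speed limits (degrees/s): [147.25, 147.25, 180, 180, 180, 180, 180].

INTERFACE

Orientations are given as [roll, pitch, yaw] about the fixed x, y, z axes, in that order (R = Rz(yaw) Ry(pitch) Rx(roll)).
In Python, from rig import bot, read_camera, camera_info, current_t, current_joint_positions, current_dq, current_joint_efforts, current_ee_pos, current_tcp_rot, current_wrist_force, current_ft_torque, current_width, current_gripper_force gives the robot as it stands. Calls block until the motion is done:
- bot.goto(position, orientation): joint-space move of the TCP to a pose.
- bot.move_straight(position, frame=None, feed=0.15): straight line of the TCP; frame=None keeps the orientation; feed is the mean speed in m/s.
- bot.set_joints(angles): joint-space move.
- bot.move_gripper(opening, grasp_force=None): opening from 0.0 (shut) to 1.0 (fully open); grasp_force is the grip in N (None keeps the last); returns when the fingers have stopped.
- bot.hold(seconds).
- bot.inverse_kinematics(position, orientation): joint angles nearest the present ones, or None.
- read_camera(name): name is "scene" or "side" or "wrist"; returns the picture (400x640x3 uint8, red, green, blue); there is no depth.
- camera_info(name): a dict with "mtx" (3x3 intrinsics, pixels), "view" (4x4, takes a point from world to camera coordinates); the wrist camera has in their place "tool_from_camera" (4x4, takes a point from camera to tool coordinates, whose origin is the TCP and whose axes are the flange's). Camera axes: x right, y down, z forward; pixel columns grow to the right and rows downward; lengths in m; the calibration is good to about 2 mm. The wrist camera is an equidistant fisheye: a pixel r from the principal point sees the ray r / f radians off the axis. A picture is of the moment at which its call begins: read the wrist's pose just before it. camera_info takes no time and is no camera call.
A pose or a line that the arm cannot do raises bot.PlanningError and nothing moves.
- bot.close_job(): hands the job in; it is judged then, once.
Readings, each from a call of its own:
- current_t(): time.
- current_joint_positions(): joint angles.
- current_dq(): joint speeds.
- current_joint_efforts(): joint torques, N m.
- current_ee_pos(): TCP position.
- current_tcp_rot(): TCP orientation.
- current_wrist_force(): force on the tool from outside, world axes, zero at the start.
- current_ft_torque(): the same for the moment, N m.
- current_width(): opening from 0.0 (shut) to 1.0 (fully open).
- current_gripper_force(): force on a finger pad.
Only numpy, scipy, OpenCV 4.12 (cv2) and the standard library are available. Lean on these libraries where they do the work, as an engineer would, in place of code of your own. Each camera call takes 0.05 s, during which the arm holds its last target. There are 200 camera calls.

## Working session

There is one attempt and no reset: what is moved stays moved. The work goes in short steps, each a Python script; the robot and the scene stay as the last script left them, time stands still between calls to the robot, and variables do not carry over. Pictures are saved under pics/ and viewed, at most 14 in all, crops included, and the job is handed in when it is done.

```bash
ls; mkdir -p pics
python3 - <<'E'
from rig import *
import cv2,numpy as np
for n in ("scene","side","wrist"):
    im=read_camera(n); cv2.imwrite(f"pics/{n}0.png",im[:,:,::-1])
    i=camera_info(n); print(n,{k:(np.round(v,4).tolist() if not isinstance(v,str) else v) for k,v in i.items()})
print(current_t(),current_tcp_rot(),bot.pinch_z)
E
```

```text
pics
scene {'mtx': [[426.7348, 0.0, 319.2121], [0.0, 426.7348, 202.4058], [0.0, 0.0, 1.0]], 'view': [[0.1853, 0.9826, 0.0147, -0.0843], [0.6921, -0.1199, -0.7118, -0.3235], [-0.6976, 0.1421, -0.7022, 1.5185], [0.0, 0.0, 0.0, 1.0]]}
side {'mtx': [[400.9916, 0.0, 321.9901], [0.0, 400.9916, 204.1798], [0.0, 0.0, 1.0]], 'view': [[0.78, -0.6258, -0.0051, -0.4419], [-0.4571, -0.5641, -0.6877, 0.3103], [0.4275, 0.5387, -0.726, 0.8972], [0.0, 0.0, 0.0, 1.0]]}
wrist {'mtx': [[309.7069, 0.0, 320.1432], [0.0, 309.7069, 199.2219], [0.0, 0.0, 1.0]], 'tool_from_camera': [[-0.001, -0.961, -0.2765, 0.0709], [1.0, -0.0008, -0.0009, 0.0009], [0.0007, -0.2765, 0.961, -0.1425], [0.0, 0.0, 0.0, 1.0]]}
0.15 [-1.79917821e+02 -7.94109546e-04  8.99969229e+01] 0.0187
```

View pics/scene0.png

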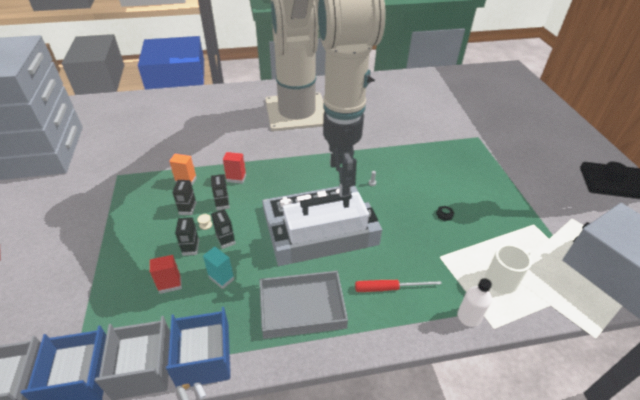

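View pics/side0.png

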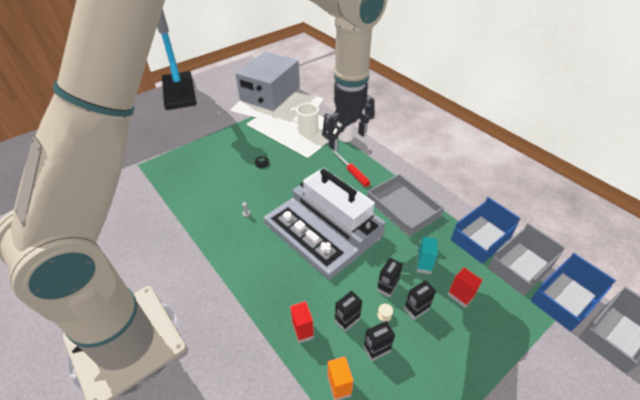

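View pics/wrist0.png

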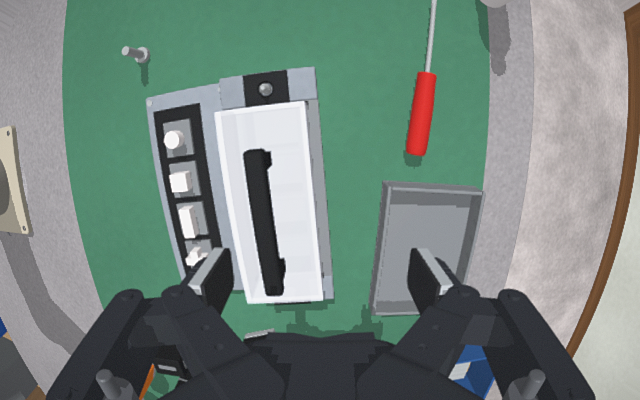

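```bash
cat > h.py <<'E'
from rig import *
import numpy as np, cv2, pickle
from scipy.spatial.transform import Rotation as R
from scipy.optimize import minimize, least_squares
def shot(name,save=None):
    i=camera_info(name); p=np.array(current_ee_pos()); r=np.array(current_tcp_rot())
    im=read_camera(name)
    if name=="wrist":
        T=np.eye(4); T[:3,:3]=R.from_euler("xyz",r,degrees=True).as_matrix(); T[:3,3]=p
        V=np.linalg.inv(T@i["tool_from_camera"])
    else: V=np.array(i["view"])
    s=dict(name=name,im=im,V=V,K=np.array(i["mtx"]))
    if save:
        cv2.imwrite(f"pics/{save}.png",im[:,:,::-1]); pickle.dump(s,open(f"{save}.pkl","wb"))
    return s
def load(n): return pickle.load(open(n+".pkl","rb"))
def proj(s,P):
    c=np.atleast_2d(P)@s["V"][:3,:3].T+s["V"][:3,3]; K=s["K"]
    if s["name"]=="wrist":
        rho=np.hypot(c[:,0],c[:,1]); k=np.arctan2(rho,c[:,2])/np.maximum(rho,1e-9)
        uv=c[:,:2]*k[:,None]
    else: uv=c[:,:2]/c[:,2:]
    return uv*K[0,0]+K[:2,2]
def ray(s,uv):
    K=s["K"]; q=(np.array(uv,float)-K[:2,2])/K[0,0]
    if s["name"]=="wrist":
        t=np.linalg.norm(q); d=np.r_[q/max(t,1e-9)*np.sin(t),np.cos(t)]
    else: d=np.r_[q,1]
    Rm=s["V"][:3,:3]; d=Rm.T@d; return -Rm.T@s["V"][:3,3], d/np.linalg.norm(d)
def onplane(s,uv,z):
    o,d=ray(s,uv); return o+d*(z-o[2])/d[2]
def tri(obs):
    A=0;b=0
    for s,uv in obs:
        o,d=ray(s,uv); M=np.eye(3)-np.outer(d,d); A=A+M; b=b+M@o
    X=np.linalg.solve(A,b); return X,[float(np.round(np.linalg.norm(proj(s,X)[0]-uv),1)) for s,uv in obs]
def green(s):
    h=cv2.cvtColor(s["im"],cv2.COLOR_RGB2HSV); return (h[...,0]>55)&(h[...,0]<88)&(h[...,1]>70)
E
python3 - <<'E'
from h import *
S,D=load,None
sc=shot("scene","s1"); sd=shot("side","d1")
for a,b in [((219,180),(348,300)),((183,187),(380,332)),((222,218),(391,268)),((186,226),(420,291)),((302,300),(405,203))]:
    print(np.round(tri([(sc,a),(sd,b)])[0],3),tri([(sc,a),(sd,b)])[1])
for n,p in dict(bolt=(373,183),cap=(445,215),trayTL=(262,285),trayTR=(342,277),drv=(360,287),drv2=(440,284),spool=(205,224)).items(): print(n,np.round(onplane(sc,p,0.0),3))
n=0
for p,y in [((.62,.02,.33),90),((.6,-.1,.33),90),((.6,-.22,.33),90),((.5,-.3,.33),90),((.58,-.1,.33),-90)]:
    try: bot.goto(p,[180,0,y]); shot("wrist",f"w{n}"); print(n,p)
    except bot.PlanningError as e: print(p,e)
    n+=1
print(current_t())
ims=[cv2.imread(f"pics/w{i}.png") for i in (0,2,3,4)]
cv2.imwrite("pics/m1.png",cv2.resize(np.vstack([np.hstack(ims[:2]),np.hstack(ims[2:])]),(800,500),interpolation=cv2.INTER_AREA))
E
```

```text
[ 0.425 -0.266  0.085] [0.7, 0.8]
[ 0.429 -0.36   0.079] [1.0, 1.2]
[ 0.56  -0.263  0.08 ] [1.0, 1.1]
[ 0.568 -0.347  0.077] [0.5, 0.5]
[ 0.786 -0.105  0.023] [1.8, 1.4]
bolt [0.414 0.168 0.   ]
cap [ 0.574  0.327 -0.   ]
trayTL [ 0.714 -0.184  0.   ]
trayTR [0.724 0.004 0.   ]
drv [0.759 0.039 0.   ]
drv2 [0.784 0.227 0.   ]
spool [ 0.495 -0.315  0.   ]
0 (0.62, 0.02, 0.33)
1 (0.6, -0.1, 0.33)
2 (0.6, -0.22, 0.33)
3 (0.5, -0.3, 0.33)
4 (0.58, -0.1, 0.33)
4.5917
```

View pics/m1.png

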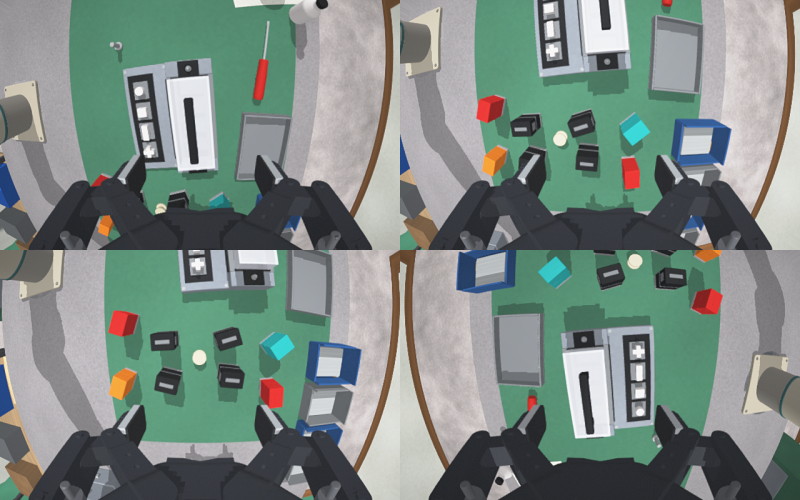

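```bash
cat > fit.py <<'E'
from h import *
def box(x0,x1,y0,y1,z0,z1): return np.array([[x,y,z] for x in(x0,x1) for y in(y0,y1) for z in(z0,z1)])
def place(P,x,y,a,z=0):
    c,s=np.cos(a),np.sin(a); return np.c_[P[:,0]*c-P[:,1]*s+x,P[:,0]*s+P[:,1]*c+y,P[:,2]+z]
def render(s,parts):
    m=np.zeros((1600,2560),np.uint8)
    for P in parts:
        h=cv2.convexHull(np.float32(proj(s,P)))
        cv2.fillPoly(m,[np.int32(np.round((h+.5)*4*16))],255,shift=4)
    return cv2.resize(m,(640,400),interpolation=cv2.INTER_AREA)/255.
def iou(views,parts_of,p):
    L=[]
    for s,mask,valid in views:
        r=render(s,parts_of(p)); L.append((np.abs(r-mask)*valid).sum()/max((r*valid).sum(),1))
    return L
def opt(views,parts_of,p0,step):
    f=lambda q:np.mean(iou(views,parts_of,q*step))
    p0=np.array(p0)/step
    sim=np.vstack([p0]+[p0+np.eye(len(p0))[i] for i in range(len(p0))])
    return minimize(f,p0,method="Nelder-Mead",options=dict(initial_simplex=sim,xatol=.02,fatol=1e-5,maxiter=160)).x*step
def comp(s,P,grow=6):
    ng=(~green(s)).astype(np.uint8); n,l=cv2.connectedComponents(ng,connectivity=4)
    u,v=np.int32(np.round(proj(s,P)[0]))
    if not(0<=u<640 and 0<=v<400) or l[v,u]==0: return None
    m=l==l[v,u]; return m
def fitpacks(views,guesses,amax=3500):
    out=[]
    for g in guesses:
        vs=[]
        for s in views:
            m=comp(s,[g[0],g[1],.06])
            if m is None: continue
            if m.sum()>amax: continue
            vs.append((s,m.astype(float),1.))
        f=lambda p:[place(box(-.025,.025,-.018,.018,0,p[3]),p[0],p[1],p[2])]
        best=None
        for a in np.radians([-60,-20,20,60]):
            p=opt(vs,f,[g[0],g[1],a,.085],np.array([.008,.008,.3,.006])); e=np.mean(iou(vs,f,p))
            if best is None or e<best[0]: best=(e,p)
        e,p=best; print(np.round(p[:2],4),round(np.degrees(p[2])%180,1),"H",round(p[3],4),"err",np.round(iou(vs,f,p),3),[v[0]["name"] for v in vs]); out.append(p)
    return out
E
time python3 - <<'E'
from fit import *
W=[load(f"w{i}") for i in range(5)]; sc=load("s1"); sd=load("d1")
P=fitpacks([W[2],W[3],sc,sd],[(.425,-.266),(.429,-.36),(.56,-.263),(.568,-.347)]); 
grip=np.all([~green(w) for w in W],0); grip[:60]=False; valid=~cv2.dilate(grip.astype(np.uint8),np.ones((9,9))).astype(bool)
parts=lambda p:[place(b,*p) for b in (box(-.115,.095,-.132,.132,0,.03),box(-.005,.095,-.132,.132,0,.06),box(.006,.084,-.095,.095,.06,.114))]
vs=[]
for i in (0,4):
    m=comp(W[i],[.58,-.02,.03] if 0 else onplane(W[i],(300,215) if i==0 else (300,215),.05)) if 0 else None
    vs.append((W[i],None,None))
p0=[.573,.02,np.radians(-5)]
V=[]
for i in (0,1,4):
    s=W[i]; r=render(s,parts(p0)); near=cv2.dilate((r>0).astype(np.uint8),np.ones((41,41)))
    V.append((s,((~green(s))&(near>0)&valid).astype(float),valid&(near>0)))
for k in range(1):
    p=opt(V,parts,p0,np.array([.01,.01,.05])); print("dock",np.round(p,4),np.degrees(p[2]),np.round(iou(V,parts,p),3))
pickle.dump((P,p,valid),open("est.pkl","wb"))
tiles=[]
for i in (0,4,3):
    im=np.ascontiguousarray(W[i]["im"][:,:,::-1]); im=cv2.resize(im,None,fx=2,fy=2,interpolation=cv2.INTER_CUBIC)
    pts=[place(np.array([[-.072,y,.052] for y in(-.075,-.025,.025,.075)]+[[.045,y,.082] for y in(-.113,.113)]),*p)]+[place(box(-.025,.025,-.018,.018,.085,.085),q[0],q[1],q[2]) for q in P]
    pts.append(place(np.array([[.045,-.062,.147],[.045,.062,.147],[-.115,.132,.03],[.095,.132,.06]]),*p))
    for uv in proj(W[i],np.vstack(pts)): cv2.circle(im,tuple(np.int32(uv*2+.5)),2,(0,0,255),-1)
    tiles.append(im)
a=tiles[0][60:600,220:700]; b=tiles[2][180:720,200:600]
cv2.imwrite("pics/ov1.png",cv2.resize(np.hstack([a,b]),(800,int(540*800/880))))
E
```

```text
[ 0.423  -0.2702] 3.0 H 0.0796 err [0.047 0.041 0.073] ['wrist', 'wrist', 'side']
[ 0.428  -0.3636] 165.5 H 0.0809 err [0.036 0.363] ['wrist', 'side']
[ 0.5596 -0.2655] 18.7 H 0.0794 err [0.044 0.038 0.077] ['wrist', 'wrist', 'side']
[ 0.5696 -0.3519] 175.0 H 0.0812 err [0.042 0.04  0.074] ['wrist', 'wrist', 'side']
dock [ 0.561  -0.0196  0.0857] 4.910901177441492 [0.022 0.024 0.021]
real	0m37.305s
user	0m45.682s
sys	0m38.393s
```

View pics/ov1.png

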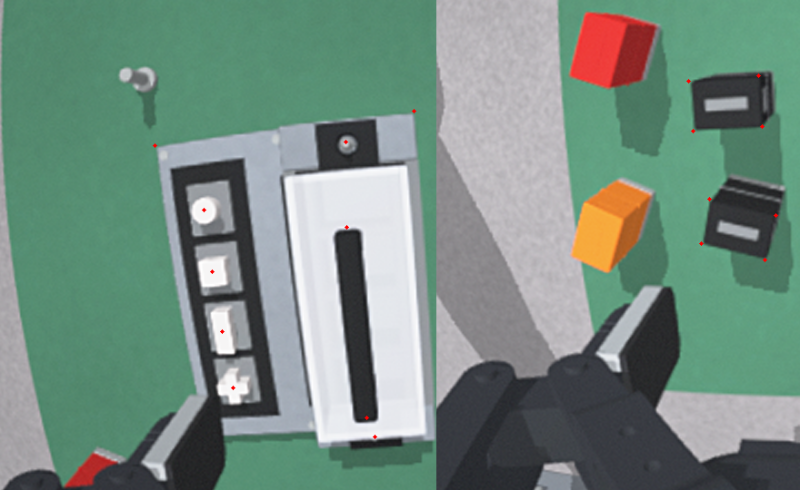

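```bash
cat >> fit.py <<'E'
def handle(views,g,zfree=True):
    """g: x,y,yaw,z of hood origin"""
    vs=[]
    for s in views:
        d=(s["im"].max(2)<85).astype(np.uint8); d=cv2.morphologyEx(d,cv2.MORPH_OPEN,np.ones((3,3)))
        n,l=cv2.connectedComponents(d); u,v=np.int32(np.round(proj(s,[g[0],g[1],g[3]+.094])[0]))
        if l[v,u]==0: print("no handle at",u,v); continue
        m=l==l[v,u]; 
        if m.sum()>6000: print("merged"); continue
        vs.append((s,m.astype(float),1.))
    f=lambda p:[place(box(-.008,.008,-.062,.062,.080,.094),p[0],p[1],p[2],p[3] if zfree else g[3])]
    p=opt(vs,f,g if zfree else g[:3],np.array([.006,.006,.05,.01])[:4 if zfree else 3]); print("hood",np.round(p,4),"yaw",round(np.degrees(p[2]),2),"err",np.round(iou(vs,f,p),3)); return p
E
python3 - <<'E'
from fit import *
P,d,valid=pickle.load(open("est.pkl","rb"))
g=place(np.array([[.045,0,0]]),*d)[0]; t=90+np.degrees(d[2]); print("seat",g,t)
bot.goto([g[0],g[1],.30],[180,0,t]); a=shot("wrist","wh1")
bot.goto([g[0]+.03,g[1]-.05,.30],[180,0,t]); b=shot("wrist","wh2")
h=handle([a,b,load("w0"),load("w4")],[g[0],g[1],d[2],.06])
h2=handle([a,b],[g[0],g[1],d[2],.06]); pickle.dump(h,open("hood0.pkl","wb"))
print(current_t())
E
```

```text
seat [ 0.60579502 -0.01576541  0.        ] 94.91090117744149
hood [ 0.6052 -0.0169  0.0846  0.0547] yaw 4.85 err [0.111 0.111 0.148 0.145]
hood [ 0.6048 -0.0181  0.0852  0.0481] yaw 4.88 err [0.089 0.095]
7.4167
```

Run:
```python
from fit import *
P,d,valid=pickle.load(open("est.pkl","rb"))
g=np.array([.6055,-.0165]); t=90+np.degrees(d[2])
bot.goto([*g,.25],[180,0,t]); f0=np.array(current_wrist_force())
bot.move_straight([*g,.130],feed=.1)
print(np.round(np.array(current_wrist_force())-f0,1))
bot.move_gripper(0,40); bot.hold(.2)
print("grip",current_width(),current_gripper_force(),np.round(np.array(current_wrist_force())-f0,1),current_ee_pos())
bot.move_straight([*g,.133],feed=.03); print(np.round(np.array(current_wrist_force())-f0,1))
bot.move_straight([*g,.25],feed=.08); bot.hold(.2); print("up",current_width(),np.round(np.array(current_wrist_force())-f0,1),np.round(current_ft_torque(),2))
shot("wrist","wlift")
bot.goto([.672,.262,.20],[180,0,t]); 
bot.move_straight([.672,.262,.085],feed=.12); bot.move_straight([.672,.262,.071],feed=.03)
print(np.round(np.array(current_wrist_force())-f0,1))
bot.move_gripper(1.0); bot.hold(.1); bot.move_straight([.672,.262,.25],feed=.15)
shot("wrist","wset"); 
h=handle([load("wset")],[.672,.262,d[2],0],False)
bot.goto([.50,-.1,.33],[180,0,90]); shot("wrist","w5"); shot("scene","s2"); print(current_t())
cv2.imwrite("pics/m2.png",np.hstack([cv2.resize(cv2.imread(f"pics/{n}.png"),(400,250),interpolation=cv2.INTER_AREA) for n in ("wlift","s2")]))
```

```text
[-0.7  0.7 -0.3]
grip 0.17819967118752492 41.9292014837265 [-2.6  0.9  2.2] [ 0.60520679 -0.01652539  0.13006182]
[-0.8 -0.  -3.7]
up 0.17659893768998264 [-0.5  0.2 -4.2] [-0.02 -0.04  0.03]
[-0.7 -0.1 -3.6]
hood [0.672  0.262  0.0846] yaw 4.85 err [0.125]
18.75
```

View pics/m2.png

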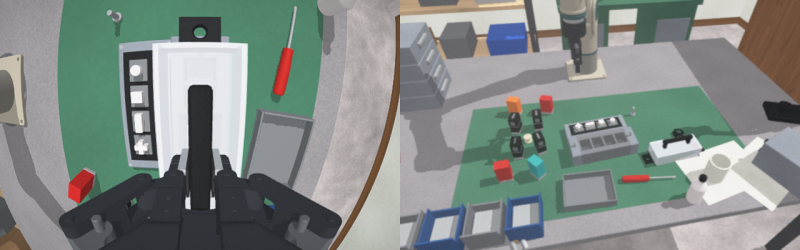

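```bash
cat >> fit.py <<'E'
D=np.array([.5610,-.0200,np.radians(4.88)])
def bay(i): return place(np.array([[.045,[-.072,-.024,.024,.072][i],.015]]),*D)[0]
def look(p,z=.25,save=None):
    a=(np.degrees(p[2])+90)%180-90
    bot.goto([p[0],p[1],z],[180,0,90+a]); s=shot("wrist",save); m=comp(s,[p[0],p[1],.085])
    if m is None or m.sum()>12000: print("bad comp",None if m is None else m.sum()); return None
    f=lambda q:[place(box(-.025,.025,-.018,.018,0,.085),*q)]
    vs=[(s,m.astype(float),1.)]; q=opt(vs,f,[p[0],p[1],np.radians(a)],np.array([.008,.008,.15]))
    print("pack",np.round(q[:2],4),np.round(np.degrees(q[2]),1),"was",np.round(p[:2],4),round(a,1),"err",np.round(iou(vs,f,q),3)); return q
E
python3 - <<'E'
from fit import *
P,d,valid=pickle.load(open("est.pkl","rb"))
q=look(P[2],save="lk2"); q2=None
if q is not None: q2=look(q,.21,"lk2b")
if q2 is not None:
    s=load("lk2b"); im=cv2.resize(np.ascontiguousarray(s["im"][:,:,::-1]),None,fx=2,fy=2)
    for uv in proj(s,place(box(-.025,.025,-.018,.018,0,.085),*q2)): cv2.circle(im,tuple(np.int32(uv*2+.5)),2,(0,0,255),-1)
    cv2.imwrite("pics/lk2o.png",im[100:700,250:1050])
print(current_t())
E
```

```text
pack [ 0.5589 -0.265 ] 18.0 was [ 0.5596 -0.2655] 18.7 err [0.051]
pack [ 0.5594 -0.2654] 18.1 was [ 0.5589 -0.265 ] 18.0 err [0.044]
19.925
```

```bash
ls pics
```

```text
d1.png
lk2.png
lk2b.png
lk2o.png
m1.png
m2.png
ov1.png
s1.png
s2.png
scene0.png
side0.png
w0.png
w1.png
w2.png
w3.png
w4.png
w5.png
wh1.png
wh2.png
wlift.png
wrist0.png
wset.png
```

```bash
cat >> fit.py <<'E'
def pick(q,G=.051):
    x,y=q[:2]
    bot.move_straight([x,y,.20],[180,0,90+np.degrees(q[2])],feed=.2)
    bot.move_straight([x,y,G],feed=.15); f0=np.array(current_wrist_force())
    bot.move_gripper(0,45); bot.hold(.1); w=current_width()
    bot.move_straight([x,y,G+.02],feed=.06); bot.move_straight([x,y,.21],feed=.2)
    bot.hold(.15); print("picked w",round(w,3),round(current_width(),3),"dF",np.round(np.array(current_wrist_force())-f0,1)); 
def insert(b,G=.051):
    yaw=90+np.degrees(D[2]); bot.goto([b[0],b[1],.20],[180,0,yaw]); bot.hold(.2); f0=np.array(current_wrist_force())
    off=np.zeros(2); z=b[2]+G+.048; bot.move_straight([b[0],b[1],z],feed=.15); tries=0
    while z>b[2]+G+.0005:
        z=max(z-.005,b[2]+G+.0005); bot.move_straight([b[0]+off[0],b[1]+off[1],z],feed=.05)
        f=np.array(current_wrist_force())-f0
        if f[2]>12 or np.hypot(f[0],f[1])>12:
            print("contact z",round(z-b[2]-G,4),np.round(f,1)); tries+=1
            if tries>8: print("STUCK"); return False
            off+=np.clip(f[:2]*1e-4,-.0015,.0015); 
            if f[2]>12: z+=.007; bot.move_straight([b[0]+off[0],b[1]+off[1],z],feed=.05)
    print("home F",np.round(f,1),"off",off); return True
def release():
    bot.move_gripper(1.0); p=current_ee_pos(); bot.move_straight([p[0],p[1],.22],feed=.2)
E
python3 - <<'E'
from fit import *
P,d,valid=pickle.load(open("est.pkl","rb"))
q=look(P[2],.21)
pick(q); ok=insert(bay(1)); print(ok,current_t())
if ok: release(); shot("wrist","b1"); print(current_width(),current_t())
E
```

```text
pack [ 0.559  -0.2649] 18.6 was [ 0.5596 -0.2655] 18.7 err [0.047]
picked w 0.572 0.577 dF [ 0.  -0.7 -3. ]
contact z 0.038 [-10.9   0.1  36.2]
home F [-0.6  0.1  0. ] off [-1.08577381e-03  1.15998032e-05]
True 28.4917
0.9955436311973234 29.9083
```

View pics/b1.png

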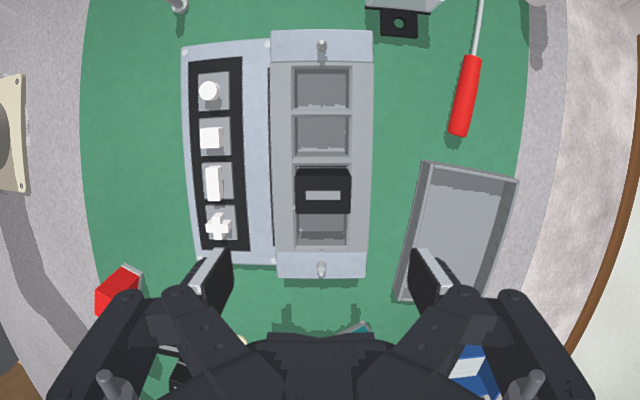

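```bash
sed -i 's/^D=.*/D=np.array([.5599,-.0200,np.radians(4.88)])/; s/z=max(z-.005/z=max(z-.0025/' fit.py
cat > run2.py <<'E'
from fit import *
import sys
P,d,valid=pickle.load(open("est.pkl","rb"))
for i,b in eval(sys.argv[1]):
    q=look(P[i],.25)
    if q is None or np.hypot(*(q[:2]-P[i][:2]))>.006: print("check"); break
    pick(q); 
    if not insert(bay(b)): break
    release(); print(i,b,current_t())
shot("wrist","b2"); shot("side","d2"); shot("scene","s3")
E
python3 run2.py "[(3,0),(0,2),(1,3)]"
```

```text
pack [ 0.5702 -0.3514] -5.0 was [ 0.5696 -0.3519] -5.0 err [0.051]
picked w 0.578 0.579 dF [-0.3 -1.5 -1.7]
home F [ 0.3 -1.   3.4] off [0. 0.]
3 0 42.775
pack [ 0.4226 -0.2699] 2.1 was [ 0.423  -0.2702] 3.0 err [0.058]
picked w 0.583 0.579 dF [-0.4  0.5 -2.5]
home F [0.7 0.5 2.6] off [0. 0.]
0 2 55.6833
pack [ 0.4278 -0.3632] -14.3 was [ 0.428  -0.3636] -14.5 err [0.049]
picked w 0.584 0.578 dF [ 0.3 -0.1 -3.1]
home F [ 0.7 -0.8  2.8] off [0. 0.]
1 3 69.5
```

View pics/b2.png

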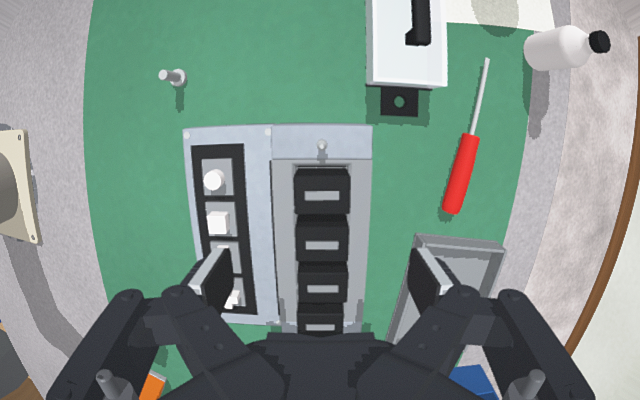

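Run:
```python
from fit import *
bot.goto([.672,.262,.30],[180,0,94.88]); a=shot("wrist","wset2"); h=handle([a],[.672,.262,D[2],0],False); h2=handle([load("wset")],[.675,.258,D[2],0],False)
h3=handle([a],[.668,.265,D[2],0],False)
s=shot("side","d3"); c=s["im"][150:290,240:420,::-1]; cv2.imwrite("pics/d3c.png",cv2.resize(c,None,fx=4,fy=4,interpolation=cv2.INTER_CUBIC)); print(current_t())
```

```text
hood [0.6721 0.2618 0.0863] yaw 4.94 err [0.133]
hood [0.6724 0.2604 0.0826] yaw 4.73 err [0.118]
hood [0.6719 0.2622 0.0887] yaw 5.08 err [0.134]
70.675
```

View pics/d3c.png

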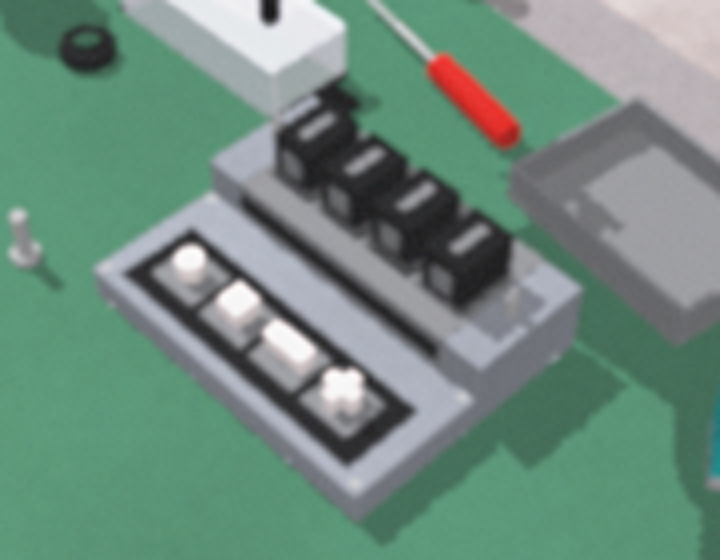

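View pics/wset2.png

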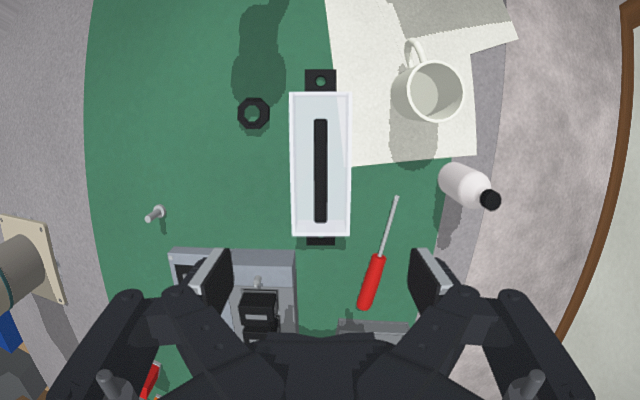

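Run:
```python
from fit import *
yaw=94.91
bot.move_straight([.672,.262,.15],[180,0,yaw],feed=.15); bot.move_straight([.672,.262,.070],feed=.1)
bot.move_gripper(0,40); bot.hold(.1); print(current_width(),np.round(current_wrist_force(),1))
bot.move_straight([.672,.262,.10],feed=.05); bot.move_straight([.672,.262,.26],feed=.15)
g=np.array([.6051,-.0165]); bot.goto([*g,.25],[180,0,yaw]); bot.hold(.3); f0=np.array(current_wrist_force())
z=.160; bot.move_straight([*g,z],feed=.1); off=np.zeros(2); n=0
while z>.1301:
    z=max(z-.0025,.130); bot.move_straight([*(g+off),z],feed=.04); f=np.array(current_wrist_force())-f0
    if f[2]>8:
        print("contact",round(z,4),np.round(f,1),np.round(current_ft_torque(),2)); n+=1
        if z<.133: break
        if n>6: print("STUCK"); break
        off+=np.clip(f[:2]*1e-4,-.001,.001); z+=.005; bot.move_straight([*(g+off),z],feed=.04)
print("end",z,np.round(f,1),off,current_t())
shot("side","d4"); shot("wrist","w6")
```

```text
0.1767307532863811 [-1.2 -0.5  3.4]
end 0.13 [ 1.  -0.5  2. ] [0. 0.] 80.9333
```

Run:
```python
from fit import *
bot.move_gripper(1.0); bot.hold(.1); p=current_ee_pos(); bot.move_straight([p[0],p[1],.26],feed=.15); shot("wrist","w7")
bot.move_gripper(0,20)
K={n:place(np.array([[-.072,y,.052]]),*D)[0] for n,y in dict(round=.075,square=.025,bar=-.025).items()}
for n in ("round","square","round","bar"):
    k=K[n]; bot.goto([k[0],k[1],.10],[180,0,94.88]); bot.move_straight([k[0],k[1],.058],feed=.1); bot.hold(.15); f0=np.array(current_wrist_force()); z=.054; log=[]
    while z>.0440:
        z-=.001; bot.move_straight([k[0],k[1],z],feed=.03); f=(np.array(current_wrist_force())-f0)[2]; log.append((round(z,3),round(float(f),1)))
        if f>7: break
    bot.hold(.1); print(n,log[0],log[-4:],round(current_ee_pos()[2],4)); bot.move_straight([k[0],k[1],.07],feed=.08); bot.hold(.2); print(current_t())
    bot.move_straight([k[0],k[1],.10])
bot.goto([.5,.15,.35],[180,0,94.88]); shot("wrist","w8"); s=shot("side","d5"); shot("scene","s5"); print(current_t())
c=s["im"][150:290,240:420,::-1]
cv2.imwrite("pics/d5c.png",np.hstack([cv2.resize(c,(400,311),interpolation=cv2.INTER_CUBIC),cv2.resize(cv2.imread("pics/w7.png")[:311],(400,311))]))
```

```text
round (0.053, 0.1) [(0.048, 3.3), (0.047, 4.4), (0.046, 4.6), (0.045, 15.1)] 0.0459
88.3
square (0.053, 0.0) [(0.048, 2.4), (0.047, 3.9), (0.046, 5.6), (0.045, 14.7)] 0.0459
92.7583
round (0.053, 1.2) [(0.048, 4.5), (0.047, 5.9), (0.046, 5.9), (0.045, 16.5)] 0.0459
97.2167
bar (0.053, -0.2) [(0.048, 3.2), (0.047, 4.5), (0.046, 5.6), (0.045, 14.1)] 0.0459
101.8417
103.5583
```

View pics/d5c.png

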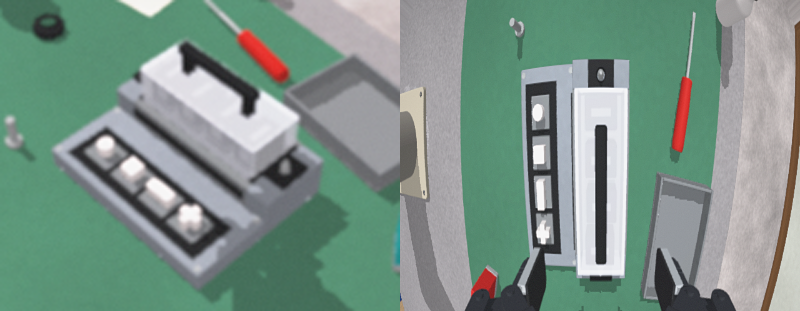

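View pics/s5.png

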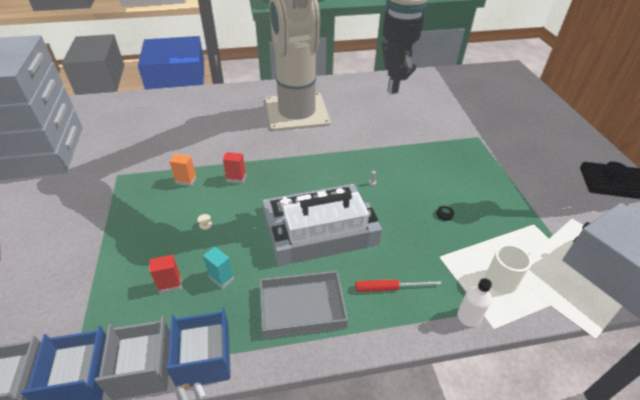

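The hood sits flat with a peg showing through each ear. The mat has no black packs left, and the spool, cap, bolt, driver, tray and look-alikes are where they were.

```bash
python3 -c "
from rig import *
print(bot.close_job(),current_t())"
```

```text
the job is handed in; nothing more can be done
the job is handed in; nothing more can be done
```

The job is handed in at about 104 s of the 210 s allowed: all four packs are home in the bays, the hood is back flat on both pegs, and the code round, square, round, bar was keyed fully down without pressing the cross key.

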